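# Put the green marble away in the tilt-out bin

### The job

Put the green marble away in the grey tilt-out bin: draw the bin out gently until you feel it come up against its stop, without forcing it, lower the marble into it (do not drop it in from above the rim), and then push the bin fully shut. Leave the other things where they are.

Things in the scene. Friction and masses are not known exactly. Their poses are not given: they have to be found in the camera images.
- unit: Fixed white plastic housing, 130 (x) x 210 (y) x 135 mm high; its open front faces its -x (the robot). Origin: centre of its underside. 8 mm cheeks at both sides, full height. The roof covers only the rear: behind the shut bin's front panel (x -57 to +3 mm, 180 mm wide) a finger slot opens upward into the bin. In the +y cheek: a curved slot with the bin's stop screw, 90 mm from the hinge.
- unit_hinge (a point): Middle of the bin's hinge axis, which runs along the unit's y at its lower front edge: x = -55, z = 14 mm from the unit's origin, same axes. It does not move when the bin tilts.
- bin: Grey bin, open at the top, 0.3 kg. Origin mid hinge axis, y along it; shut, its axes are the unit's. Front panel 190 mm wide, x -10 to -2 mm, top edge at z = 118 mm. Inner width 182 mm. Rear wall: inner face x = 83, top z = 71 mm. Floor rises from z = 6 at the panel to 12 mm at the rear: a ball rolls to the panel.
- bin_rim (a point): Middle of the top edge of the bin's front panel.
- bin_tilt (a joint): Tilt of the bin, rad: 0 shut (hard end), growing as the panel's top comes forward and down. Stiff hinge: it stays where left and takes 1 to 4 N near the panel's top. Starts 0 to 0.08. Opening, its pin meets a rubber-sleeved stop screw, set anew each time: anywhere from 0.5 to 0.8 rad, to be felt. The sleeve gives some 2 mm at 10 N; over 20 N on the stop is forcing it.
- green_center (a point): Centre of the green glass marble, 25 mm across, 22 g; it starts in one of the three dimples of the tray, its centre 19 mm above the table.
- tray: Fixed teal silicone tray, 210 (x) x 80 (y) x 10 mm, with three shallow round dimples at x = -70, 0 and +70 mm, one marble on each, standing 18 mm out of the tray. Origin: centre of its underside.
- amber_center (a point): Centre of the amber marble, same size, in another dimple; to be left.
- blue_center (a point): Centre of the blue marble, same size, in another dimple; to be left.
- tower: Black dice tower, 170 x 90 x 175 mm, landing tray in front; origin: centre of its underside. To be left.
- die: Red die, 16 mm, in the dice tower's landing tray. To be left.
- dominoes: Wooden domino box with sliding lid, 220 x 70 x 50 mm, long side along its x; origin: centre of its underside. To be left.
- mug: White mug, 82 mm across, 95 mm high; origin: centre of its underside. To be left.
- cards: Red box of playing cards lying flat, 92 x 66 x 20 mm; origin: centre of its underside. To be left.

How it is judged:
By the outcome, as a careful person would: the job done as asked, in the order asked, and still so for the second after the job is handed in, with the robot touching nothing.
It also fails if it takes over 70 s, if anything falls off the work surface, if the arm or the gripper's body presses on something with over 40 N, if the wrist force passes 120 N, or if a joint passes its speed limit or range.

### The arm

A 7-joint arm with a two-finger parallel gripper is mounted at the origin on the work surface. World frame = base frame: x ahead of the robot, y to its left, z up, the work surface at z = 0. Lengths are in m, angles in degrees, forces in N, time in s.
With the tool pointing down it reaches from about 0.425 to 0.875 m from the base axis. Payload 4.7 kg.
Tool frame: the origin (TCP) lies at the very end of the fingers, on their centre line; the grasp point (between the pads) lies env.hold_point_z behind it (env.hold_point_z is the distance from the TCP to the grasp point, in m); z points along the fingers, y is the line along which they close (so a half turn about z gives the same grasp; the last joint's range is limited). The gripper opens to 87 mm and grips with 3 to 60 N. Pads are 19 mm wide; open, the fingers measure 117 mm over their backs; the gripper's body (75 mm by 190 mm) begins 51 mm behind the grasp point.
Start: joints at [-70.64, 18.392, -4.016, 83.108, 1.295, 78.541, -3.26], TCP at [0.207, 0.616, 0.223] pointing down, gripper open.
Joint ranges: [-163.93, 163.93], [-17.29, 119.83], [-79.2, 71.16], [3.27, 140.29], [-89.18, 269.18], [5.43, 117.66], [-154.24, 154.24]. Speed limits (degrees/s): [147.25, 147.25, 180, 180, 180, 180, 180].

### API

Orientations are given as [roll, pitch, yaw] about the fixed x, y, z axes, in that order (R = Rz(yaw) Ry(pitch) Rx(roll)).
In Python, from cell import env gives the robot as it stands.
- The arm moves only by the shell command python3 -m jog 'ROWS' [FORCE]. ROWS is JSON, a list of rows, each an object with "dp": the shift along the tool's x, y, z in cm, a list of three; "twist": the turn about the tool's z in degrees; "fingers": the opening, from 0 (shut) to 1 (fully open). A call has 1 to 8 rows; each row is the pose to reach, as a shift and turn from the pose commanded when the call began, along the tool's axes at that moment; what a row does not reach only later rows make up. A row lasts 1/8 s, in which the tool goes at most 62.5 mm and 10.7 degrees, less where a joint would pass 70% of its speed; a pose out of reach is approached as far as the arm can. A call with a gripper value outside its range is refused whole. The fingers move at their own pace and stop on an object; FORCE is the grip in N (left out, the last holds). Time passes only in rows, so rows that repeat a pose let the fingers close. It gives the time, the measured TCP pose, the force, the opening and the grip force at its end, in the units of the state.
- env.get_obs(): the state, without advancing time (a new reading comes with each control period).
- env.read_camera(name): name is "side" or "top" or "wrist"; returns a dict with "pixels" (400x640x3 uint8, blue, green, red), "depth" (400x640 float32, m along the optical axis (not along the pixel's ray), 0 where there is no reading), "fx", "fy", "cx", "cy" (pixels), "rvec" (rotation vector, rad) and "tvec" (3), from world to camera coordinates, as OpenCV has them. Camera axes: x right, y down, z forward; pixel columns grow to the right and rows downward; lengths in m; the calibration is good to about 2 mm. A picture is of the moment at which its call begins.
- env.sign_off(): hands the job in; it is judged then, once.
The state is a dict: "time_s": time; "qpos": joint angles; "joint_velocities": joint speeds; "effort": joint torques, N m; "tool_pos": TCP position; "tool_rot": TCP orientation; "force": force on the tool from outside, world axes, zero at the start; "wrist_torque": the same for the moment, N m; "grip_width": finger opening in m; "grasp_force": force on a finger pad.
Only numpy, scipy, OpenCV 4.12 (cv2) and the standard library are available. Lean on these libraries where they do the work, as an engineer would, in place of code of your own. Each camera call takes 0.05 s, during which the arm holds its last target. There are 200 camera calls.

## Working session

There is one attempt and no reset: what is moved stays moved. The work goes in short steps, Python scripts to look and compute and a shell command to move; the robot and the scene stay as the last step left them, time stands still between calls to the robot, and variables do not carry over. Pictures are saved under pics/ and viewed, at most 10 in all, crops included, and the job is handed in when it is done.

```bash
mkdir -p pics; cat > h.py <<'E'
import cv2, numpy as np
from cell import env
def cam(n):
    c=env.read_camera(n); R=cv2.Rodrigues(np.array(c["rvec"],float))[0]; t=np.array(c["tvec"],float).ravel()
    return c,R,t
def world(c,R,t,u,v,z=None,d=None):
    r=np.array([(u-c["cx"])/c["fx"],(v-c["cy"])/c["fy"],1.0])
    o=-R.T@t; w=R.T@r
    return o+w*(d if z is None else (z-o[2])/w[2])
def cloud(c,R,t):
    v,u=np.mgrid[0:400,0:640]; d=c["depth"]
    p=np.stack([(u-c["cx"])/c["fx"]*d,(v-c["cy"])/c["fy"]*d,d],-1)
    return (p-t)@R
E
python3 - <<'E'
from h import *
print(env.hold_point_z, env.get_obs())
for n in ("top","side"):
    c,R,t=cam(n); cv2.imwrite(f"pics/{n}0.png",c["pixels"]); print(n,-R.T@t)
E
ls
```

```text
0.0187 {'time_s': 0.0, 'qpos': array([-70.64033738,  18.43894893,  -4.01708337,  83.17368095,
         1.29673084,  78.54031308,  -3.25966442]), 'joint_velocities': array([-0.01116084,  0.03349462, -0.0817012 ,  0.07059909,  0.06155126,
        0.01300909,  0.01616404]), 'effort': array([-1.22933570e-04, -4.91300440e+01, -4.03965265e-01, -3.12520838e+01,
       -6.39312551e-02,  4.39739751e-02,  2.06351515e-04]), 'tool_pos': array([0.20667528, 0.61569638, 0.22147368]), 'tool_rot': array([-1.79892401e+02,  6.87551465e-03,  1.61452220e+02]), 'force': array([-0.26565095,  0.67598295,  0.27074007]), 'wrist_torque': array([0.04240948, 0.04171108, 0.06361775]), 'grasp_force': 0.0, 'grip_width': 0.0871088607753007}
top [ 0.33012198 -0.01217821  1.23882501]
side [ 0.42479793 -0.85221807  0.617469  ]
h.py
pics
```

View pics/top0.png

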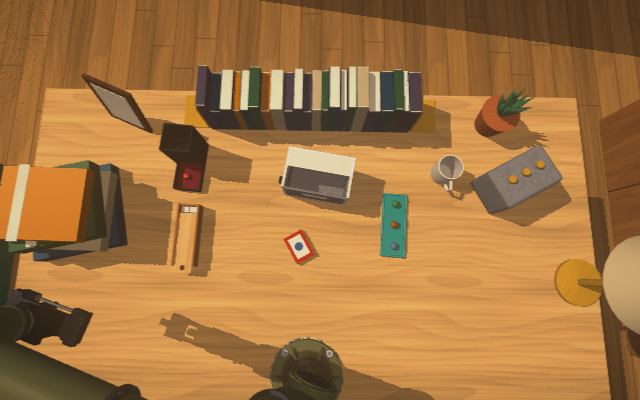

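View pics/side0.png

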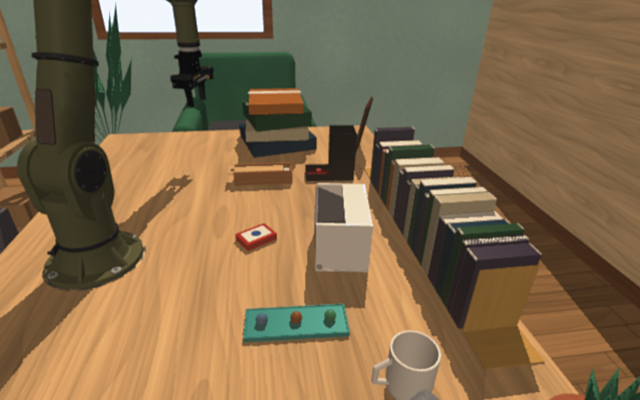

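The top view shows the unit at about (318,175), facing the robot. The tray is at (395,225), with green at (397,205), amber at (395,225) and blue at (395,246). The mug is at (448,170) and the cards at (299,246). The side view shows the same layout.

```bash
python3 - <<'E'
from h import *
c,R,t=cam("top"); P=cloud(c,R,t); hsv=cv2.cvtColor(c["pixels"],cv2.COLOR_BGR2HSV)
for n in ("top","side"):
    c2,R2,t2=cam(n); h2=cv2.cvtColor(c2["pixels"],cv2.COLOR_BGR2HSV)
    m=cv2.inRange(h2,(78,90,50),(95,255,255)); m=cv2.morphologyEx(m,cv2.MORPH_CLOSE,np.ones((9,9)))
    cs=max(cv2.findContours(m,0,1)[0],key=cv2.contourArea)
    w=np.array([world(c2,R2,t2,*p[0],z=0.01)[:2] for p in cs],np.float32)
    r=cv2.minAreaRect(w); print(n,"tray",r,"px",cs[:,0].min(0),cs[:,0].max(0))
    x0,y0=cs[:,0].min(0); x1,y1=cs[:,0].max(0)
    for nm,lo,hi in (("amber",(3,100,40),(16,255,255)),("green",(50,90,30),(76,255,255)),("blue",(97,40,40),(125,255,255))):
        k=np.zeros_like(m); k[y0+4:y1-3,x0+4:x1-3]=cv2.inRange(h2,lo,hi)[y0+4:y1-3,x0+4:x1-3]
        cc=cv2.findContours(k,0,1)[0]
        if cc:
            q=max(cc,key=cv2.contourArea); (u,v),rr=cv2.minEnclosingCircle(q); print(nm,u,v,rr,world(c2,R2,t2,u,v,z=0.019))
# unit: top faces at z~0.135
for n in ("top","side"):
    c2,R2,t2=cam(n);P=cloud(c2,R2,t2)
    s=(abs(P[...,2]-.135)<.006)&(P[...,0]>.45)&(P[...,0]<.85)&(abs(P[...,1])<.2)
    q=P[s][:,:2].astype(np.float32); print(n,len(q),cv2.minAreaRect(q),cv2.boxPoints(cv2.minAreaRect(q)))
    # bin front panel top: grey pts
    s=(P[...,2]>.02)&(P[...,0]>.45)&(P[...,0]<.85)&(abs(P[...,1])<.17)
    print(np.histogram(P[s][:,2],12))
c,R,t=cam("top")
cv2.imwrite("pics/c1.png",cv2.resize(c["pixels"][135:265,260:480],None,fx=3.6,fy=3.6,interpolation=cv2.INTER_CUBIC))
E
```

```text
top tray ((0.47808924317359924, -0.27857792377471924), (0.0778343454003334, 0.2079746127128601), 86.4584732055664) px [381 194] [406 256]
amber 394.1666564941406 224.1666717529297 3.3748438358306885 [ 0.47798041 -0.27938379  0.019     ]
green 395.0714416503906 203.07142639160156 4.072142124176025 [ 0.54880337 -0.28399077  0.019     ]
blue 392.625 245.0 2.577040910720825 [ 0.40939728 -0.27280252  0.019     ]
side tray ((0.47610101103782654, -0.2842983901500702), (0.08429033309221268, 0.20797058939933777), 86.27401733398438) px [244 305] [348 340]
amber 295.5 317.0 5.590270042419434 [ 0.47551612 -0.28077254  0.019     ]
green 329.8863525390625 314.7840881347656 5.8904218673706055 [ 0.54626186 -0.28424917  0.019     ]
blue 261.2894592285156 318.7631530761719 5.28493070602417 [ 0.40628512 -0.27617987  0.019     ]
top 1769 ((0.6865097284317017, 0.009626120328903198), (0.3967854976654053, 0.27264392375946045), 85.52723693847656) [[ 0.5351312  -0.17753133]
 [ 0.80694485 -0.1987935 ]
 [ 0.83788824  0.19678357]
 [ 0.5660746   0.21804574]]
(array([ 972,  242,  238,  252,  283,  331,  412, 1741,  350,  703,  504,
        517]), array([0.0200148 , 0.03570577, 0.05139675, 0.06708772, 0.08277869,
       0.09846967, 0.11416064, 0.12985162, 0.14554259, 0.16123357,
       0.17692454, 0.19261551, 0.20830649]))
side 1705 ((0.6715023517608643, -0.00131911039352417), (0.2679193615913391, 0.3969724178314209), 0.008113731630146503) [[ 0.53751457  0.19714813]
 [ 0.53757083 -0.19982429]
 [ 0.80549014 -0.19978635]
 [ 0.80543387  0.19718607]]
(array([ 677,  651,  675,  679,  719,  741,  753, 1745,  301,  463,  553,
        582]), array([0.02001431, 0.03549434, 0.05097436, 0.06645438, 0.08193441,
       0.09741443, 0.11289445, 0.12837448, 0.1438545 , 0.15933452,
       0.17481455, 0.19029457, 0.20577459]))
```

View pics/c1.png

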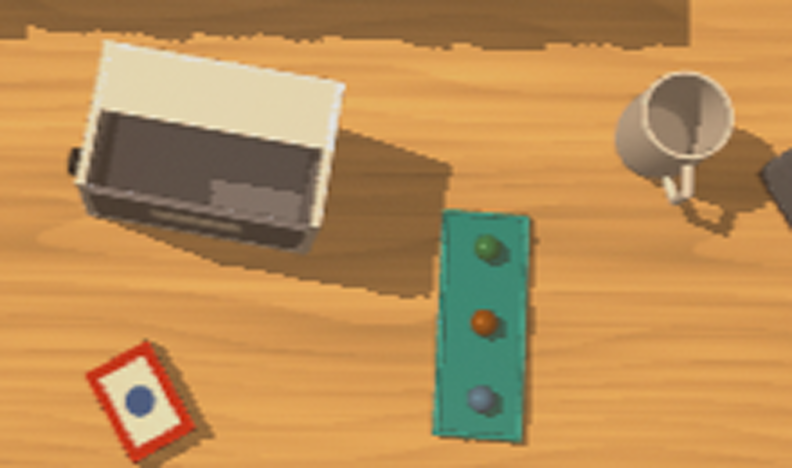

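The crop confirms the layout: roof corners at crop (107,42) and (343,85), green at (487,247). Next I'll fit the unit's outline, isolated by height.

```bash
python3 - <<'E'
from h import *
for n in ("top","side"):
    c,R,t=cam(n);P=cloud(c,R,t)
    s=((abs(P[...,2]-.135)<.008)&(P[...,0]>.45)&(P[...,0]<.78)&(abs(P[...,1]-.01)<.15)).astype(np.uint8)
    k,l,st,ce=cv2.connectedComponentsWithStats(s); i=1+np.argmax(st[1:,4]); m=l==i
    q=P[m].astype(np.float32); r=cv2.minAreaRect(q[:,:2]); print(n,m.sum(),st[i],r,cv2.boxPoints(r).round(4).tolist())
    # sharper: pixels projected on z=.135
    vv,uu=np.where(m); w=np.array([world(c,R,t,u,v,z=.135)[:2] for u,v in zip(uu,vv)],np.float32); r=cv2.minAreaRect(w); print(r,cv2.boxPoints(r).round(4).tolist())
    vol=(P[...,2]>.11)&(P[...,2]<.15)&(P[...,0]>.45)&(P[...,0]<.78)&(abs(P[...,1]-.01)<.15)
    r=cv2.minAreaRect(P[vol][:,:2].astype(np.float32)); print("vol",r)
    print("front-most",[P[vol&(P[...,2]<.14)][j].round(3).tolist() for j in np.argsort(P[vol&(P[...,2]<.14)][:,0])[:4]])
o=env.get_obs();print(o["tool_pos"],o["tool_rot"])
E
```

```text
Traceback (most recent call last):
cv2.error: OpenCV(4.12.0) /io/opencv/modules/imgproc/src/convhull.cpp:143: error: (-215:Assertion failed) total >= 0 && (depth == CV_32F || depth == CV_32S) in function 'convexHull'
```

```bash
python3 - <<'E'
from h import *
A=np.ascontiguousarray
for n in ("top","side"):
    c,R,t=cam(n);P=cloud(c,R,t)
    s=((abs(P[...,2]-.135)<.008)&(P[...,0]>.45)&(P[...,0]<.78)&(abs(P[...,1]-.01)<.15)).astype(np.uint8)
    k,l,st,ce=cv2.connectedComponentsWithStats(s); i=1+np.argmax(st[1:,4]); m=l==i
    q=P[m]; r=cv2.minAreaRect(A(q[:,:2],dtype=np.float32)); print(n,m.sum(),r,cv2.boxPoints(r).round(4).tolist())
    vv,uu=np.where(m); w=np.array([world(c,R,t,u,v,z=.135)[:2] for u,v in zip(uu,vv)],np.float32); r=cv2.minAreaRect(w); print(r,cv2.boxPoints(r).round(4).tolist())
o=env.get_obs();print(o["tool_pos"],o["tool_rot"])
E
```

```text
top 1620 ((0.6209354996681213, -0.02533528208732605), (0.20992597937583923, 0.13574302196502686), 80.4726333618164) [[0.5365999937057495, -0.11760000139474869], [0.6704999804496765, -0.14010000228881836], [0.7052000164985657, 0.06689999997615814], [0.571399986743927, 0.08940000087022781]]
((0.6196434497833252, -0.02516518533229828), (0.2095528542995453, 0.13540826737880707), 80.58252716064453) [[0.5357000231742859, -0.11749999970197678], [0.6693000197410583, -0.1395999938249588], [0.7035999894142151, 0.06710000336170197], [0.5699999928474426, 0.0892999991774559]]
side 1484 ((0.6182339191436768, -0.025269292294979095), (0.21615377068519592, 0.13404738903045654), 80.51425170898438) [[0.5343000292778015, -0.12080000340938568], [0.6664999723434448, -0.1429000049829483], [0.7021999955177307, 0.07029999792575836], [0.5698999762535095, 0.09239999949932098]]
((0.6170892119407654, -0.03163918852806091), (0.2227267175912857, 0.13370607793331146), 80.59767150878906) [[0.5328999757766724, -0.1306000053882599], [0.664900004863739, -0.15240000188350677], [0.701200008392334, 0.06729999929666519], [0.5692999958992004, 0.08910000324249268]]
[0.2068817  0.61620566 0.22256342] [1.79997087e+02 5.66880779e-03 1.61448028e+02]
```

```bash
cat > g.py <<'E'
# g.py ux uy z [w]: shift in tool axes (cm) to unit-frame point (mm; hinge yaw frame), or world mm with 'w'
import sys; from h import *
from scipy.spatial.transform import Rotation as Ro
C=np.array([.6214,-.0256]); a=np.radians(-9.5); U=np.array([[np.cos(a),-np.sin(a)],[np.sin(a),np.cos(a)]])
o=env.get_obs(); Rt=Ro.from_euler("xyz",o["tool_rot"],degrees=True)
p=o["tool_pos"]; u=U.T@(p[:2]-C)*1000
print("t",round(o["time_s"],2),"tcp",p.round(4),"rot",o["tool_rot"].round(1),"unit xy mm",u.round(1),"F",o["force"].round(1),"Fx_unit",(U.T@o["force"][:2]).round(1),"w",round(o["grip_width"],4),"g",o["grasp_force"])
if len(sys.argv)>3:
    x,y,z=[float(v)/1000 for v in sys.argv[1:4]]
    g=np.array([x,y]) if sys.argv[4:] else C+U@np.array([x,y])
    print("dp cm",(Rt.inv().apply(np.r_[g,z]-p)*100).round(2),"twist",round(((o["tool_rot"][2]-170.5+180)%360)-180,1))
E
python3 g.py -25 0 230
python3 -m jog '[{"dp":[-6,-5,-1],"twist":-1,"fingers":0},{"dp":[-12,-10,-2],"twist":-2,"fingers":0},{"dp":[-18,-15,-2],"twist":-4,"fingers":0},{"dp":[-24,-20,-2],"twist":-5,"fingers":0},{"dp":[-30,-25,-2],"twist":-6,"fingers":0},{"dp":[-36,-30,-2],"twist":-8,"fingers":0},{"dp":[-42,-35,-2],"twist":-9,"fingers":0},{"dp":[-48,-40,-2],"twist":-9,"fingers":0}]' 10; python3 g.py -25 0 200
```

```text
t 0.55 tcp [0.2069 0.6162 0.2226] rot [180.    0.  161.4] unit xy mm [-514.8  564.6] F [ 0.7 -0.9  0.2] Fx_unit [ 0.8 -0.7] w 0.087 g 0.0
dp cm [-57.25 -48.05  -0.74] twist -9.1
time_s: 1.55
tool_pos: [0.4695, 0.1897, 0.2429]
tool_rot: [179.9, 0.1, 170.5]
force: [1.4, 0.4, 0.4]
grip_width: 0.0148
grasp_force: 0.0
t 1.55 tcp [0.4695 0.1897 0.2429] rot [1.799e+02 1.000e-01 1.705e+02] unit xy mm [-185.4  187.3] F [1.4 0.4 0.4] Fx_unit [1.3 0.6] w 0.0148 g 0.0
dp cm [-16.04 -18.73   4.29] twist -0.0
```

```bash
python3 -m jog '[{"dp":[-4,-4.7,1],"fingers":0},{"dp":[-8,-9.4,2],"fingers":0},{"dp":[-12,-14,3],"fingers":0},{"dp":[-15,-18,4],"fingers":0},{"dp":[-15,-18,4],"fingers":0},{"dp":[-15,-18,4],"fingers":0}]'; python3 g.py -25 0 100
python3 - <<'E'
from h import *
c,R,t=cam("wrist"); cv2.imwrite("pics/w1.png",c["pixels"])
c,R,t=cam("side"); cv2.imwrite("pics/s1.png",cv2.resize(c["pixels"][100:300,220:460],None,fx=3,fy=3))
E
```

```text
t 1.55 tcp [0.4695 0.1897 0.2429] rot [1.799e+02 1.000e-01 1.705e+02] unit xy mm [-185.4  187.3] F [1.4 0.4 0.4] Fx_unit [1.3 0.6] w 0.0148 g 0.0
dp cm [-16.03 -18.74  14.29] twist -0.0validation failed for argument at $[0]...
```

View pics/w1.png

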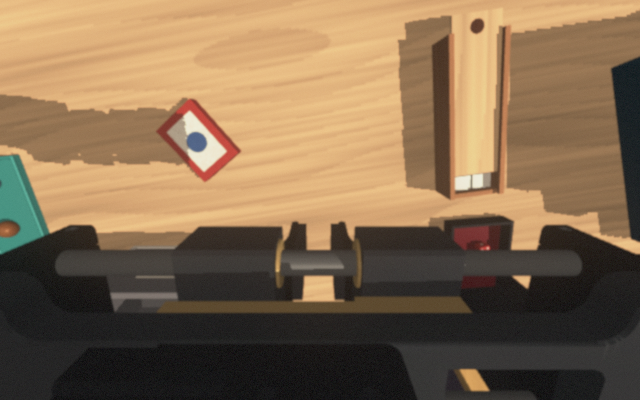

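View pics/s1.png

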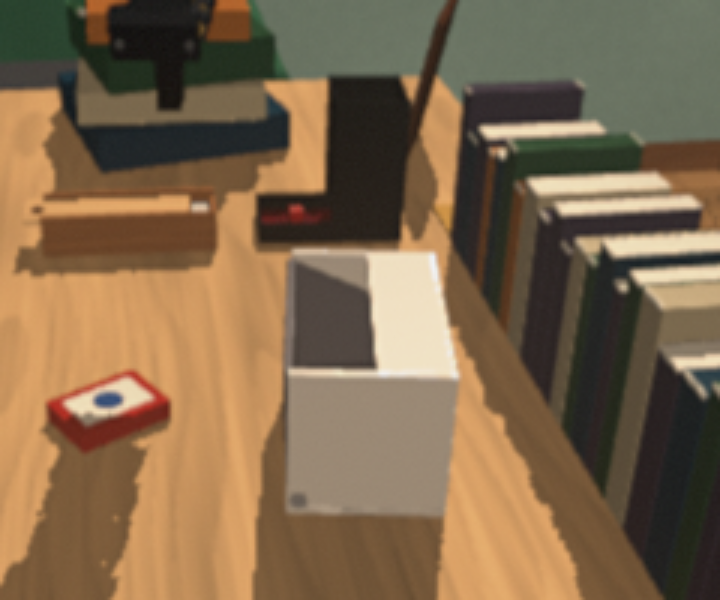

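The wrist view shows the cards at (198,140) and the bin is still out of view. The side view shows the slot behind the panel open and clear. The last move was refused because it had no "twist", so I'll resend it.

```bash
python3 -m jog '[{"dp":[-4,-4.7,1],"twist":0,"fingers":0},{"dp":[-8,-9.4,2],"twist":0,"fingers":0},{"dp":[-12,-14,3],"twist":0,"fingers":0},{"dp":[-15,-18,4],"twist":0,"fingers":0},{"dp":[-15,-18,4],"twist":0,"fingers":0},{"dp":[-15,-18,4],"twist":0,"fingers":0}]'; python3 g.py -25 0 95
```

```text
time_s: 2.4
tool_pos: [0.5864, -0.0097, 0.2023]
tool_rot: [180.0, -0.0, 170.5]
force: [0.1, -0.7, -0.4]
grip_width: 0.0004
grasp_force: 0.0
t 2.4 tcp [ 0.5864 -0.0097  0.2023] rot [180.   -0.  170.5] unit xy mm [-37.1   9.9] F [ 0.1 -0.7 -0.4] Fx_unit [ 0.2 -0.7] w 0.0004 g 0.0
dp cm [-1.22 -1.   10.73] twist -0.0
```

```bash
python3 -m jog '[{"dp":[-1.2,-1,2],"twist":0,"fingers":0},{"dp":[-1.2,-1,5],"twist":0,"fingers":0},{"dp":[-1.2,-1,8],"twist":0,"fingers":0},{"dp":[-1.2,-1,10.7],"twist":0,"fingers":0},{"dp":[-1.2,-1,10.7],"twist":0,"fingers":0}]'; python3 g.py -45 0 95
```

```text
time_s: 3.02
tool_pos: [0.5949, -0.0201, 0.0937]
tool_rot: [180.0, -0.2, 170.6]
force: [-0.2, 0.2, 0.3]
grip_width: 0.0007
grasp_force: 0.0
t 3.02 tcp [ 0.5949 -0.0201  0.0937] rot [180.   -0.2 170.6] unit xy mm [-27.   1.] F [-0.2  0.2  0.3] Fx_unit [-0.3  0.2] w 0.0007 g 0.0
dp cm [ 1.8  -0.1  -0.12] twist 0.1
```

```bash
python3 -m jog '[{"dp":[1,0,0],"twist":0,"fingers":0},{"dp":[2,0,0],"twist":0,"fingers":0},{"dp":[2.5,0,0],"twist":0,"fingers":0},{"dp":[3,0,0],"twist":0,"fingers":0},{"dp":[3.5,0,0],"twist":0,"fingers":0},{"dp":[4,0,0],"twist":0,"fingers":0},{"dp":[4.5,0,0],"twist":0,"fingers":0},{"dp":[5,0,0.3],"twist":0,"fingers":0}]'; python3 g.py 
python3 -m jog '[{"dp":[0.3,0,0.2],"twist":0,"fingers":0},{"dp":[0.6,0,0.4],"twist":0,"fingers":0},{"dp":[0.9,0,0.6],"twist":0,"fingers":0},{"dp":[1.2,0,0.8],"twist":0,"fingers":0}]'; python3 g.py
```

```text
time_s: 4.03
tool_pos: [0.5475, -0.0146, 0.093]
tool_rot: [180.0, 0.0, 170.4]
force: [2.7, -1.2, 3.3]
grip_width: 0.0005
grasp_force: 1.8
t 4.03 tcp [ 0.5475 -0.0146  0.093 ] rot [180.    0.  170.4] unit xy mm [-74.7  -1.4] F [ 2.7 -1.2  3.3] Fx_unit [ 2.9 -0.7] w 0.0005 g 1.7808839659119258
time_s: 4.53
tool_pos: [0.5354, -0.0124, 0.0843]
tool_rot: [180.0, -0.0, 170.4]
force: [1.7, 0.1, 2.6]
grip_width: 0.0003
grasp_force: 1.6
t 4.53 tcp [ 0.5354 -0.0124  0.0843] rot [180.   -0.  170.4] unit xy mm [-87.   -1.2] F [1.7 0.1 2.6] Fx_unit [1.7 0.4] w 0.0003 g 1.6067784899496473
```

```bash
python3 -m jog '[{"dp":[0.3,0,0.1],"twist":0,"fingers":0},{"dp":[0.6,0,0.2],"twist":0,"fingers":0},{"dp":[0.9,0,0.3],"twist":0,"fingers":0},{"dp":[1.1,0,0.4],"twist":0,"fingers":0},{"dp":[1.3,0,0.5],"twist":0,"fingers":0}]'; python3 g.py 

```

```text
time_s: 5.15
tool_pos: [0.5249, -0.0107, 0.0803]
tool_rot: [180.0, 0.3, 170.4]
force: [6.5, -2.0, 1.6]
grip_width: 0.0006
grasp_force: 3.9
t 5.15 tcp [ 0.5249 -0.0107  0.0803] rot [180.    0.3 170.4] unit xy mm [-97.6  -1.2] F [ 6.5 -2.   1.6] Fx_unit [ 6.8 -0.9] w 0.0006 g 3.9032212588767834
```

```bash
python3 -m jog '[{"dp":[0.1,0,0],"twist":0,"fingers":0},{"dp":[0.2,0,0.1],"twist":0,"fingers":0},{"dp":[0.3,0,0.1],"twist":0,"fingers":0}]'; python3 g.py 

```

```text
time_s: 5.52
tool_pos: [0.5245, -0.0106, 0.0805]
tool_rot: [179.9, 0.6, 170.4]
force: [11.8, -2.8, 1.1]
grip_width: 0.0006
grasp_force: 4.9
t 5.53 tcp [ 0.5245 -0.0106  0.0805] rot [179.9   0.6 170.4] unit xy mm [-98.1  -1.2] F [11.8 -2.8  1.1] Fx_unit [12.1 -0.8] w 0.0006 g 4.911856505787
```

```bash
python3 -m jog '[{"dp":[0.1,0,0],"twist":0,"fingers":0},{"dp":[0.2,0,0.1],"twist":0,"fingers":0},{"dp":[0.3,0,0.1],"twist":0,"fingers":0}]'; python3 g.py 

```

```text
time_s: 5.9
tool_pos: [0.5241, -0.0104, 0.0806]
tool_rot: [179.9, 0.9, 170.4]
force: [15.2, -3.2, 0.2]
grip_width: 0.0008
grasp_force: 6.6
t 5.9 tcp [ 0.5241 -0.0104  0.0806] rot [179.9   0.9 170.4] unit xy mm [-98.5  -1.1] F [15.2 -3.2  0.2] Fx_unit [15.5 -0.7] w 0.0008 g 6.55780641362071
```

The stop is felt: force rose from 2 N to 15 N with no further travel. I'll ease off now and lift out.

```bash
python3 -m jog '[{"dp":[-0.5,0,0],"twist":0,"fingers":0},{"dp":[-1.5,0,0],"twist":0,"fingers":0},{"dp":[-2.5,0,0],"twist":0,"fingers":0},{"dp":[-2.5,0,-3],"twist":0,"fingers":0},{"dp":[-2.5,0,-7],"twist":0,"fingers":0},{"dp":[-2.5,0,-11],"twist":0,"fingers":0},{"dp":[-2.5,0,-11],"twist":0,"fingers":0},{"dp":[-2.5,0,-11],"twist":0,"fingers":0}]'; python3 g.py 547 -284 120 w
python3 - <<'E'
from h import *
c,R,t=cam("side"); cv2.imwrite("pics/s2.png",cv2.resize(c["pixels"][100:350,220:460],None,fx=2.4,fy=2.4))
P=cloud(c,R,t)
C=np.array([.6214,-.0256]); a=np.radians(-9.5); U=np.array([[np.cos(a),-np.sin(a)],[np.sin(a),np.cos(a)]])
q=P[...,:2]-C; q=q@U; s=(abs(q[...,1])<.1)&(q[...,0]<-.068)&(q[...,0]>-.16)&(P[...,2]>.03)
Q=np.c_[q[s]*1000,P[s][:,2]*1000]; print(len(Q),Q[np.argsort(-Q[:,2])[:12]].round(0).tolist())
E
```

```text
time_s: 6.9
tool_pos: [0.5407, -0.0133, 0.1863]
tool_rot: [-180.0, -0.1, 170.5]
force: [-0.9, -0.2, -0.5]
grip_width: 0.0003
grasp_force: 0.0
t 6.9 tcp [ 0.5407 -0.0133  0.1863] rot [-1.800e+02 -1.000e-01  1.705e+02] unit xy mm [-81.6  -1.2] F [-0.9 -0.2 -0.5] Fx_unit [-0.9 -0.4] w 0.0003 g 0.0
dp cm [ -5.13 -26.58   6.62] twist -0.0
6450 [[-77.0, -49.0, 585.0], [-75.0, -47.0, 585.0], [-73.0, -46.0, 585.0], [-79.0, -46.0, 585.0], [-72.0, -44.0, 585.0], [-70.0, -43.0, 585.0], [-84.0, -48.0, 585.0], [-88.0, -49.0, 585.0], [-82.0, -47.0, 585.0], [-86.0, -48.0, 585.0], [-90.0, -47.0, 585.0], [-81.0, -43.0, 585.0]]
```

View pics/s2.png

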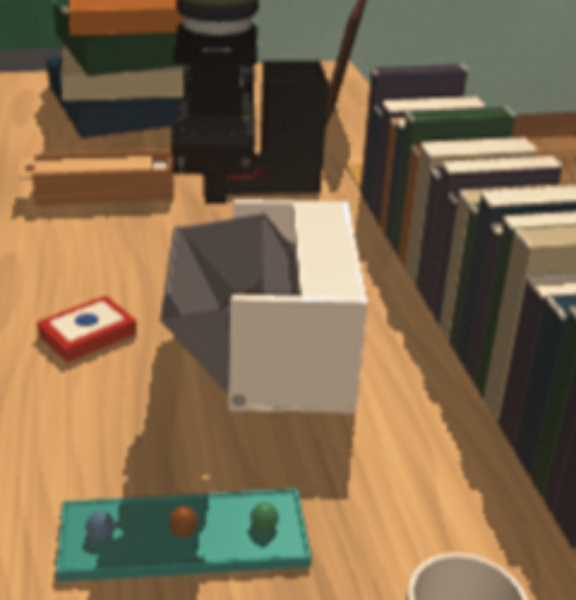

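The bin is open at its stop: the side crop shows the rim near (172,250), with the green marble at (263,518). On to the marble.

```bash
python3 -m jog '[{"dp":[-1,-6,0],"twist":0,"fingers":0.6},{"dp":[-2,-12,0],"twist":0,"fingers":0.6},{"dp":[-3,-18,0],"twist":0,"fingers":0.6},{"dp":[-4,-23,0],"twist":0,"fingers":0.6},{"dp":[-5.1,-26.6,1],"twist":0,"fingers":0.6},{"dp":[-5.1,-26.6,4],"twist":0,"fingers":0.6},{"dp":[-5.1,-26.6,7],"twist":0,"fingers":0.6},{"dp":[-5.1,-26.6,7],"twist":0,"fingers":0.6}]'; python3 g.py 547 -284 13 w
python3 - <<'E'
from h import *
c,R,t=cam("wrist"); h2=cv2.cvtColor(c["pixels"],cv2.COLOR_BGR2HSV)
print("cam",-R.T@t)
for n in ("top","side","wrist"):
    c,R,t=cam(n); h2=cv2.cvtColor(c["pixels"],cv2.COLOR_BGR2HSV); m=cv2.inRange(h2,(45,70,25),(76,255,255))
    for q in cv2.findContours(m,0,1)[0]:
        (u,v),r=cv2.minEnclosingCircle(q); w=world(c,R,t,u,v,z=.019)
        if r>2.5 and abs(w[0]-.547)<.04 and abs(w[1]+.284)<.04: print(n,u,v,r,w)
    if n=="wrist": cv2.imwrite("pics/w2.png",c["pixels"])
E
```

```text
time_s: 7.95
tool_pos: [0.545, -0.2829, 0.1134]
tool_rot: [179.9, -0.5, 170.4]
force: [-0.3, 0.1, 1.2]
grip_width: 0.052
grasp_force: 0.0
t 7.95 tcp [ 0.545  -0.2829  0.1134] rot [179.9  -0.5 170.4] unit xy mm [ -32.9 -266.4] F [-0.3  0.1  1.2] Fx_unit [-0.3  0. ] w 0.052 g 0.0
dp cm [-0.3  -0.09 10.04] twist -0.1
cam [ 0.47626334 -0.26975307  0.2759208 ]
side 330.0 315.5 6.576573371887207 [ 0.54614329 -0.28621861  0.019     ]
side 318.0 305.0 4.000100135803223 [ 0.52620523 -0.25353599  0.019     ]
side 337.0 304.0 4.000100135803223 [ 0.5667432  -0.25604568  0.019     ]
wrist 317.1864929199219 194.98919677734375 12.699197769165039 [ 0.54844366 -0.28370487  0.019     ]
```

View pics/w2.png

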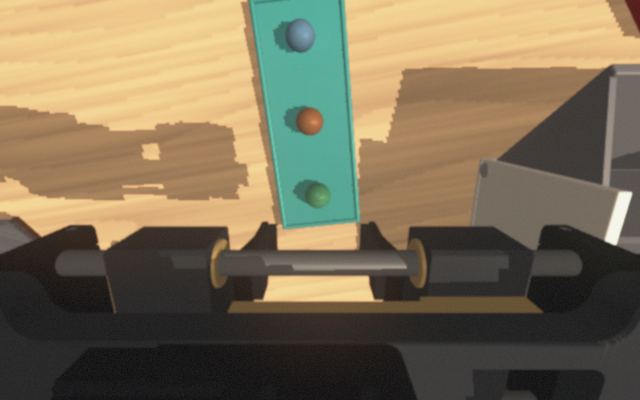

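The wrist view shows green at (317,195), midway between the fingers and nothing in their way. It measures (0.548, -0.284).

```bash
python3 -m jog '[{"dp":[-0.25,-0.1,3],"twist":0,"fingers":0.6},{"dp":[-0.25,-0.1,6],"twist":0,"fingers":0.6},{"dp":[-0.25,-0.1,8],"twist":0,"fingers":0.6},{"dp":[-0.25,-0.1,9],"twist":0,"fingers":0.6},{"dp":[-0.25,-0.1,9.4],"twist":0,"fingers":0.6},{"dp":[-0.25,-0.1,9.4],"twist":0,"fingers":0.6}]'; python3 g.py 547.5 -284 13 w
```

```text
time_s: 8.9
tool_pos: [0.5505, -0.2859, 0.024]
tool_rot: [-180.0, 0.1, 170.4]
force: [0.6, -0.6, -0.4]
grip_width: 0.0523
grasp_force: 0.0
t 8.9 tcp [ 0.5505 -0.2859  0.024 ] rot [-1.800e+02  1.000e-01  1.704e+02] unit xy mm [ -27.  -268.4] F [ 0.6 -0.6 -0.4] Fx_unit [ 0.7 -0.5] w 0.0523 g 0.0
dp cm [0.33 0.14 1.1 ] twist -0.1
```

Moving down the last bit, then closing gently.

```bash
python3 -m jog '[{"dp":[0.25,0.1,0.6],"twist":0,"fingers":0.6},{"dp":[0.25,0.1,1.1],"twist":0,"fingers":0.6},{"dp":[0.25,0.1,1.1],"twist":0,"fingers":0.4},{"dp":[0.25,0.1,1.1],"twist":0,"fingers":0.2},{"dp":[0.25,0.1,1.1],"twist":0,"fingers":0.15},{"dp":[0.25,0.1,1.1],"twist":0,"fingers":0.1},{"dp":[0.25,0.1,1.1],"twist":0,"fingers":0.1}]' 8; python3 g.py
```

```text
time_s: 9.78
tool_pos: [0.5479, -0.2848, 0.0127]
tool_rot: [-180.0, 0.0, 170.4]
force: [-0.1, -0.9, 0.3]
grip_width: 0.0238
grasp_force: 8.0
t 9.78 tcp [ 0.5479 -0.2848  0.0127] rot [-180.     0.   170.4] unit xy mm [ -29.7 -267.7] F [-0.1 -0.9  0.3] Fx_unit [ 0.1 -0.9] w 0.0238 g 8.000046461820602
```

```bash
python3 -m jog '[{"dp":[0,0,-2],"twist":0,"fingers":0.1},{"dp":[0,0,-6],"twist":0,"fingers":0.1},{"dp":[0,0,-11],"twist":0,"fingers":0.1},{"dp":[0,0,-16],"twist":0,"fingers":0.1},{"dp":[1,5,-17.5],"twist":0,"fingers":0.1},{"dp":[2,10,-17.5],"twist":0,"fingers":0.1},{"dp":[3,15,-17.5],"twist":0,"fingers":0.1},{"dp":[4,20,-17.5],"twist":0,"fingers":0.1}]' 10; python3 g.py -77 0 190
```

```text
time_s: 10.78
tool_pos: [0.5414, -0.0788, 0.189]
tool_rot: [179.9, 0.1, 170.4]
force: [0.6, 0.4, -1.0]
grip_width: 0.0239
grasp_force: 10.0
t 10.78 tcp [ 0.5414 -0.0788  0.189 ] rot [1.799e+02 1.000e-01 1.704e+02] unit xy mm [-70.1 -65.7] F [ 0.6  0.4 -1. ] Fx_unit [0.6 0.5] w 0.0239 g 9.998254626989365
dp cm [ 0.7   6.57 -0.09] twist -0.1
```

```bash
python3 -m jog '[{"dp":[0.5,3,0],"twist":0,"fingers":0.1},{"dp":[0.6,6,0],"twist":0,"fingers":0.1},{"dp":[0.6,6,0],"twist":0,"fingers":0.1},{"dp":[0.6,6,0],"twist":0,"fingers":0.1}]'; python3 g.py -78 0 90
python3 - <<'E'
from h import *
C=np.array([.6214,-.0256]); a=np.radians(-9.5); U=np.array([[np.cos(a),-np.sin(a)],[np.sin(a),np.cos(a)]])
for n in ("side","top"):
    c,R,t=cam(n); P=cloud(c,R,t); q=(P[...,:2]-C)@U
    s=(abs(q[...,1])<.094)&(q[...,0]<-.075)&(q[...,0]>-.16)&(P[...,2]>.03)&(P[...,2]<.14)
    Q=np.c_[q[s]*1000,P[s][:,2]*1000]; print(n,len(Q))
    for lo in range(-140,-70,8):
        k=Q[(Q[:,0]>=lo)&(Q[:,0]<lo+8)]
        if len(k)>3: print(lo,len(k),np.percentile(k[:,2],[5,50,95]).round(0))
c,R,t=cam("top"); cv2.imwrite("pics/t3.png",cv2.resize(c["pixels"][135:265,260:480],None,fx=3.6,fy=3.6))
E
```

```text
time_s: 11.28
tool_pos: [0.5455, -0.0214, 0.1882]
tool_rot: [-180.0, 0.0, 170.4]
force: [-0.7, 0.5, -0.4]
grip_width: 0.024
grasp_force: 10.0
t 11.28 tcp [ 0.5455 -0.0214  0.1882] rot [-180.     0.   170.4] unit xy mm [-75.6  -8.4] F [-0.7  0.5 -0.4] Fx_unit [-0.7  0.4] w 0.024 g 9.999755322933197
dp cm [0.25 0.84 9.82] twist -0.1
side 1031
-140 40 [101. 103. 105.]
-132 133 [ 99. 104. 107.]
-124 143 [ 89.  95. 102.]
-116 139 [ 79.  85. 102.]
-108 139 [ 69.  76. 105.]
-100 148 [ 58.  67. 108.]
-92 127 [ 49.  58. 108.]
-84 128 [ 38.  58. 111.]
-76 34 [ 36.  75. 111.]
top 208
-140 4 [100. 103. 108.]
-132 33 [101. 104. 108.]
-124 30 [ 92.  98. 104.]
-116 26 [ 81.  88. 106.]
-108 29 [ 71.  79. 108.]
-100 30 [ 60.  67. 109.]
-92 27 [ 51.  58. 111.]
-84 25 [ 40.  48. 105.]
-76 4 [36. 39. 41.]
```

View pics/t3.png

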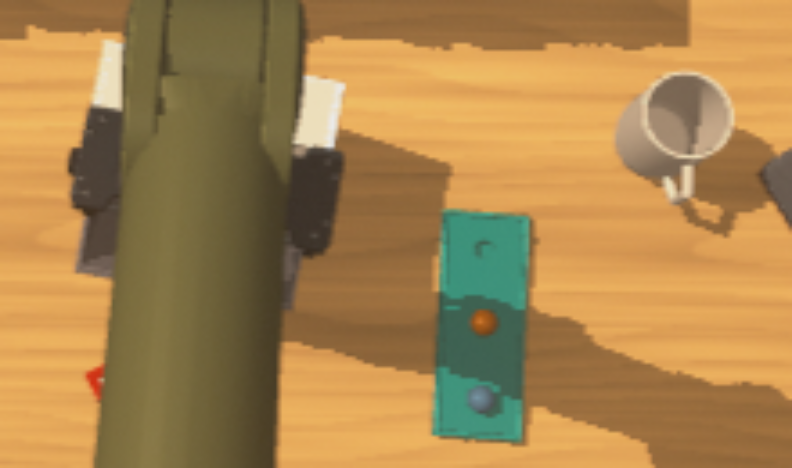

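The top crop shows the green dimple empty, with amber at (483,322) and blue at (481,400) untouched. Depth puts the bin's panel at about 0.67 rad with its rim near z = 0.10, so I'll lower the marble to just above the panel.

```bash
python3 -m jog '[{"dp":[0.7,0.3,1],"twist":0,"fingers":0.1},{"dp":[1.4,0.6,3],"twist":0,"fingers":0.1},{"dp":[1.4,0.6,5],"twist":0,"fingers":0.1},{"dp":[1.4,0.6,7],"twist":0,"fingers":0.1},{"dp":[1.4,0.6,9],"twist":0,"fingers":0.1},{"dp":[1.4,0.6,9],"twist":0,"fingers":0.1},{"dp":[1.4,0.6,9],"twist":0,"fingers":0.1}]'; python3 g.py -90 0 74
```

```text
time_s: 12.3
tool_pos: [0.5328, -0.0121, 0.0978]
tool_rot: [180.0, 0.0, 170.4]
force: [-0.4, 0.2, -0.4]
grip_width: 0.024
grasp_force: 10.0
t 12.3 tcp [ 0.5328 -0.0121  0.0978] rot [180.    0.  170.4] unit xy mm [-89.6  -1.3] F [-0.4  0.2 -0.4] Fx_unit [-0.4  0.1] w 0.024 g 9.999974817037582
dp cm [0.04 0.13 2.38] twist -0.1
```

```bash
python3 -m jog '[{"dp":[0,0,0.8],"twist":0,"fingers":0.1},{"dp":[0,0,1.6],"twist":0,"fingers":0.1},{"dp":[0,0,2.2],"twist":0,"fingers":0.1},{"dp":[0,0,2.4],"twist":0,"fingers":0.1},{"dp":[0,0,2.4],"twist":0,"fingers":0.1}]'; python3 g.py
```

```text
time_s: 12.92
tool_pos: [0.5326, -0.0121, 0.0733]
tool_rot: [-180.0, -0.0, 170.4]
force: [0.3, -0.7, 0.9]
grip_width: 0.0242
grasp_force: 10.0
t 12.93 tcp [ 0.5326 -0.0121  0.0733] rot [-180.    -0.   170.4] unit xy mm [-89.8  -1.3] F [ 0.3 -0.7  0.9] Fx_unit [ 0.4 -0.6] w 0.0242 g 9.999939948320389
```

```bash
python3 -m jog '[{"dp":[0,0,0],"twist":0,"fingers":0.33},{"dp":[0,0,0],"twist":0,"fingers":0.45},{"dp":[0,0,0],"twist":0,"fingers":0.5},{"dp":[0,0,0],"twist":0,"fingers":0.5},{"dp":[0,0,-3],"twist":0,"fingers":0.5},{"dp":[0,0,-7],"twist":0,"fingers":0.5},{"dp":[0,0,-11],"twist":0,"fingers":0.5},{"dp":[0,0,-11],"twist":0,"fingers":0.5}]'; python3 -m jog '[{"dp":[4,0,0],"twist":0,"fingers":0},{"dp":[8,0,0],"twist":0,"fingers":0},{"dp":[8,0,0],"twist":0,"fingers":0},{"dp":[8,0,0],"twist":0,"fingers":0}]'; python3 g.py -160 0 70
python3 - <<'E'
from h import *
C=np.array([.6214,-.0256]); a=np.radians(-9.5); U=np.array([[np.cos(a),-np.sin(a)],[np.sin(a),np.cos(a)]])
for n in ("top","side"):
    c,R,t=cam(n); h2=cv2.cvtColor(c["pixels"],cv2.COLOR_BGR2HSV); m=cv2.inRange(h2,(40,60,20),(78,255,255)); P=cloud(c,R,t)
    q=(P[...,:2]-C)@U; s=(m>0)&(abs(q[...,1])<.11)&(abs(q[...,0]+.05)<.12)&(P[...,2]>0)&(P[...,2]<.14)
    if s.sum(): print(n,s.sum(),np.argwhere(s).mean(0),np.median(q[s],0),np.median(P[s][:,2]))
c,R,t=cam("wrist"); cv2.imwrite("pics/w3.png",c["pixels"])
E
```

```text
time_s: 13.92
tool_pos: [0.5351, -0.012, 0.1869]
tool_rot: [179.9, 0.4, 170.4]
force: [0.4, -0.5, -0.3]
grip_width: 0.0438
grasp_force: 0.0
time_s: 14.42
tool_pos: [0.4542, 0.0012, 0.1832]
tool_rot: [180.0, 0.0, 170.5]
force: [0.6, 0.6, 0.1]
grip_width: 0.0116
grasp_force: 0.0
t 14.43 tcp [0.4542 0.0012 0.1832] rot [180.    0.  170.5] unit xy mm [-169.4   -1.1] F [0.6 0.6 0.1] Fx_unit [0.5 0.7] w 0.0116 g 0.0
dp cm [-0.93  0.11 11.32] twist -0.0
```

View pics/w3.png

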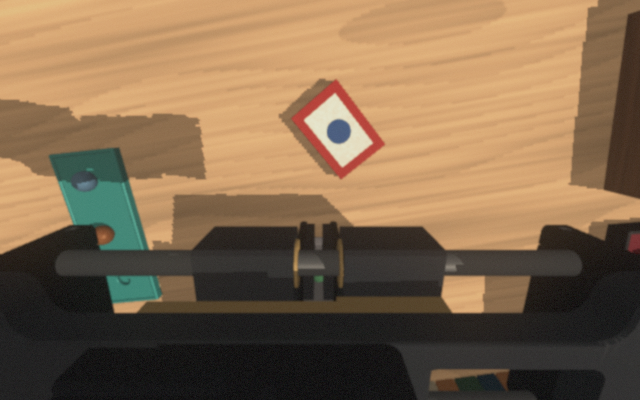

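```bash
python3 -m jog '[{"dp":[0.2,0,3],"twist":0,"fingers":0},{"dp":[0.2,0,7],"twist":0,"fingers":0},{"dp":[0.2,0,10.5],"twist":0,"fingers":0},{"dp":[0.2,0,10.5],"twist":0,"fingers":0}]'; python3 g.py
python3 - <<'E'
from h import *
C=np.array([.6214,-.0256]); a=np.radians(-9.5); U=np.array([[np.cos(a),-np.sin(a)],[np.sin(a),np.cos(a)]])
for n in ("top","side","wrist"):
    c,R,t=cam(n); h2=cv2.cvtColor(c["pixels"],cv2.COLOR_BGR2HSV); m=cv2.inRange(h2,(40,50,15),(80,255,255)); P=cloud(c,R,t)
    q=(P[...,:2]-C)@U; s=(m>0)&(abs(q[...,1])<.11)&(abs(q[...,0]+.05)<.12)&(P[...,2]>0)&(P[...,2]<.14)
    print(n,s.sum()); 
    if s.sum(): print(np.argwhere(s).mean(0),np.median(q[s],0),np.median(P[s][:,2]))
E
```

```text
time_s: 15.08
tool_pos: [0.45, 0.0009, 0.0762]
tool_rot: [-179.8, -0.3, 170.4]
force: [0.1, -0.5, 1.1]
grip_width: 0.0008
grasp_force: 0.0
t 15.07 tcp [0.45   0.0009 0.0762] rot [-179.8   -0.3  170.4] unit xy mm [-173.5   -2.2] F [ 0.1 -0.5  1.1] Fx_unit [ 0.2 -0.5] w 0.0008 g 0.0
top 0
side 0
wrist 0
```

```bash
python3 - <<'E'
from h import *
c,R,t=cam("wrist"); p=env.get_obs()["tool_pos"]; im=cv2.imread("pics/w3.png")
print("bgr",im[274:283:4,314:323:4].reshape(-1,3).tolist())
a=np.radians(-9.5); U=np.array([[np.cos(a),-np.sin(a)],[np.sin(a),np.cos(a)]])
for z in (.02,.035,.06):
    w=world(c,R,t,318,278,z=z-(.1832-p[2]))+np.r_[.4542-p[0],.0012-p[1],0]; print(z,((w[:2]-[.6214,-.0256])@U*1000).round(0))
E
```

```text
bgr [[53, 58, 59], [53, 58, 59], [54, 60, 59], [53, 74, 54], [73, 108, 72], [68, 99, 68], [53, 57, 59], [67, 83, 72], [55, 63, 61]]
0.02 [-38.   0.]
0.035 [-47.   0.]
0.06 [-63.   0.]
```

```bash
python3 -m jog '[{"dp":[-0.7,0,0],"twist":0,"fingers":0},{"dp":[-1.4,0,0],"twist":0,"fingers":0},{"dp":[-2,0,0],"twist":0,"fingers":0},{"dp":[-2.7,0,0],"twist":0,"fingers":0},{"dp":[-3.4,0,0],"twist":0,"fingers":0},{"dp":[-4.1,0,-0.2],"twist":0,"fingers":0},{"dp":[-4.8,0,-0.4],"twist":0,"fingers":0},{"dp":[-5.5,0,-0.6],"twist":0,"fingers":0}]'; python3 g.py
```

```text
time_s: 16.27
tool_pos: [0.5051, -0.0072, 0.0841]
tool_rot: [-180.0, -0.2, 170.5]
force: [-3.2, 0.7, 2.4]
grip_width: 0.0004
grasp_force: 2.1
t 16.27 tcp [ 0.5051 -0.0072  0.0841] rot [-180.    -0.2  170.5] unit xy mm [-117.7   -1.1] F [-3.2  0.7  2.4] Fx_unit [-3.3  0.1] w 0.0004 g 2.0504115242511034
```

The green spot's ray meets the bin's floor corner (unit x ≈ -50 mm), so the marble is in the bin. I'll keep pushing it shut.

```bash
python3 -m jog '[{"dp":[-0.5,0,-0.1],"twist":0,"fingers":0},{"dp":[-1,0,-0.2],"twist":0,"fingers":0},{"dp":[-1.5,0,-0.3],"twist":0,"fingers":0},{"dp":[-2,0,-0.5],"twist":0,"fingers":0},{"dp":[-2.5,0,-0.7],"twist":0,"fingers":0},{"dp":[-2.9,0,-0.9],"twist":0,"fingers":0},{"dp":[-3.3,0,-1],"twist":0,"fingers":0}]'; python3 g.py
```

```text
time_s: 17.15
tool_pos: [0.5389, -0.0131, 0.0945]
tool_rot: [-180.0, 0.0, 170.4]
force: [-1.5, 0.2, -0.7]
grip_width: 0.0005
grasp_force: 0.9
t 17.15 tcp [ 0.5389 -0.0131  0.0945] rot [-180.     0.   170.4] unit xy mm [-83.4  -1.3] F [-1.5  0.2 -0.7] Fx_unit [-1.5 -0. ] w 0.0005 g 0.8641318884838256
```

```bash
python3 -m jog '[{"dp":[-0.2,0,-0.1],"twist":0,"fingers":0},{"dp":[-0.4,0,-0.1],"twist":0,"fingers":0},{"dp":[-0.6,0,-0.2],"twist":0,"fingers":0},{"dp":[-0.8,0,-0.2],"twist":0,"fingers":0}]'; python3 g.py
```

```text
time_s: 17.65
tool_pos: [0.5467, -0.0143, 0.0966]
tool_rot: [180.0, 0.0, 170.5]
force: [-2.0, 0.4, 1.1]
grip_width: 0.0008
grasp_force: 0.9
t 17.65 tcp [ 0.5467 -0.0143  0.0966] rot [180.    0.  170.5] unit xy mm [-75.5  -1.2] F [-2.   0.4  1.1] Fx_unit [-2.   0.1] w 0.0008 g 0.9477165341377258
```

```bash
python3 -m jog '[{"dp":[-0.1,0,0],"twist":0,"fingers":0},{"dp":[-0.2,0,0],"twist":0,"fingers":0},{"dp":[-0.3,0,0],"twist":0,"fingers":0}]'; python3 g.py
```

```text
time_s: 18.02
tool_pos: [0.5471, -0.0143, 0.0963]
tool_rot: [180.0, -0.3, 170.5]
force: [-11.0, 0.7, 7.1]
grip_width: 0.0007
grasp_force: 5.5
t 18.02 tcp [ 0.5471 -0.0143  0.0963] rot [180.   -0.3 170.5] unit xy mm [-75.2  -1.2] F [-11.    0.7   7.1] Fx_unit [-11.   -1.1] w 0.0007 g 5.496677831533816
```

That is the hard end. I'll press slightly more, then back off, raise and check.

```bash
python3 -m jog '[{"dp":[-0.1,0,0],"twist":0,"fingers":0},{"dp":[-0.2,0,0],"twist":0,"fingers":0},{"dp":[-0.2,0,0],"twist":0,"fingers":0}]'; python3 -m jog '[{"dp":[0.5,0,0],"twist":0,"fingers":0},{"dp":[2,0,0],"twist":0,"fingers":0},{"dp":[5,0,0],"twist":0,"fingers":0},{"dp":[5,2,-4],"twist":0,"fingers":0},{"dp":[5,8,-10],"twist":0,"fingers":0},{"dp":[5,14,-12],"twist":0,"fingers":0},{"dp":[5,20,-12],"twist":0,"fingers":0},{"dp":[5,26,-12],"twist":0,"fingers":0}]'; python3 -m jog '[{"dp":[0,4,0],"twist":0,"fingers":0},{"dp":[0,4,0],"twist":0,"fingers":0}]'
python3 - <<'E'
from h import *
c,R,t=cam("top"); cv2.imwrite("pics/t4.png",cv2.resize(c["pixels"][135:265,260:480],None,fx=3.6,fy=3.6,interpolation=cv2.INTER_CUBIC))
P=cloud(c,R,t); C=np.array([.6214,-.0256]); a=np.radians(-9.5); U=np.array([[np.cos(a),-np.sin(a)],[np.sin(a),np.cos(a)]])
q=(P[...,:2]-C)@U*1000; z=P[...,2]*1000
s=(abs(q[...,1])<80)&(z>122)&(z<142)&(q[...,0]<-40)&(q[...,0]>-90); print("rim x pct",np.percentile(q[s][:,0],[2,25,50,75]).round(1),s.sum())
E
```

```text
time_s: 18.4
tool_pos: [0.547, -0.0143, 0.096]
tool_rot: [180.0, -0.6, 170.5]
force: [-14.8, 1.3, 10.3]
grip_width: 0.0002
grasp_force: 7.5
time_s: 19.4
tool_pos: [0.5436, 0.2371, 0.2178]
tool_rot: [179.8, 0.2, 170.4]
force: [0.2, -0.4, 0.2]
grip_width: 0.0006
grasp_force: 0.0
time_s: 19.65
tool_pos: [0.5483, 0.2792, 0.2155]
tool_rot: [179.9, 0.0, 170.8]
force: [-0.4, -0.0, 0.3]
grip_width: 0.0004
grasp_force: 0.0
rim x pct [-63.9 -62.8 -60.8 -58.1] 163
```

View pics/t4.png

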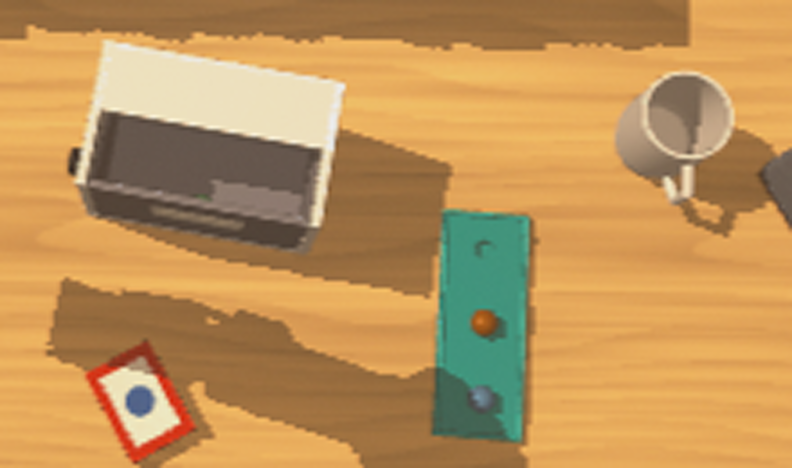

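The bin is shut, with its rim spanning -64 to -57 mm as expected. A green glint at crop (203,197) shows the marble behind the panel, and the other things are where they were.

```bash
python3 -c "
from cell import env
print(env.sign_off())"
```

```text
the job is handed in; nothing more can be done
None
```

The green marble is in the bin: I drew the bin to its stop (felt at about 15 N on the tool, an estimated 9 N on the stop itself), lowered the marble in, pushed the bin fully shut, and handed the job in at about 20 s.

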